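# Shorten the squeegee's telescopic pole by one hole

### The arm

A 6-joint arm with a two-finger parallel gripper is mounted at the origin on a cart in front of the work surface, level with it; the furniture and walls round the work are solid. World frame = base frame: x ahead of the robot, y to its left, z up, the work surface at z = 0. Lengths are in m, angles in rad, forces in N, time in s.
With the tool pointing down it reaches from about 0.3 to 0.875 m from the base axis. Payload 6.4 kg.
Tool frame: the origin (TCP) lies at the very end of the fingers, on their centre line; the grasp point (between the pads) lies 19 mm behind it (grip_point_offset is the distance from the TCP to the grasp point, in m); z points along the fingers, y is the line along which they close (so a half turn about z gives the same grasp; the last joint's range is limited). The gripper opens to 85 mm and grips with 20 to 120 N. Pads are 22 mm wide; open, the fingers measure 114 mm over their backs; the gripper's body (76 mm by 85 mm) begins 54 mm behind the grasp point. The pads swing forward as they close: fully open they stand 13 mm farther back than shut.
Start: joints at [-1.47, 0.181, 1.607, -0, 1.354, -0.206], TCP at [0.174, -0.548, 0.231] pointing down, gripper open.
Joint ranges: [-2.99, 2.99], [-0.89, 2.07], [0.3, 2.58], [-1.14, 4.28], [0, 2.63], [-3.12, 3.12]. Speed limits (rad/s): [2.57, 2.57, 3.01, 3.14, 3.14, 3.14].

### API

Orientations are given as a 3x3 rotation matrix whose columns are the frame's x, y, z axes.
In Python, from workcell import read_state, get_image, close_job, grip_point_offset gives the robot as it stands.
- The arm moves only by the tool drive_tool, never from a script. Its argument "moves" is a list of rows, each an object with "delta_pos": the shift along the tool's x, y, z in cm, a list of three; "spin": the turn about the tool's z in degrees; "jaw": the opening, from 0 (shut) to 1 (fully open). A call has 1 to 20 rows; each row shifts and turns the commanded pose from where the row before left it, along the tool's axes as they then stand; what a row does not reach is not made up. A row lasts 1/10 s, in which the tool goes at most 50 mm and 8.59 degrees, less where a joint would pass 70% of its speed; a pose out of reach is approached as far as the arm can. A call with a gripper value outside its range is refused whole. The fingers move at their own pace and stop on an object; "force" is the grip in N (left out, the last holds). Time passes only in rows, so rows that do not move let the fingers close. It gives the time, the measured TCP pose, the force, the opening and the grip force at its end, in the units of the state.
- read_state(): the state, without advancing time (a new reading comes with each control period).
- get_image(name): name is "scene" or "top" or "wrist"; returns a dict with "frame" (384x512x3 uint8, red, green, blue), "K" (3x3 intrinsics, pixels), "view" (4x4, takes a point from world to camera coordinates); the wrist camera has in their place "mount" (4x4, takes a point from camera to tool coordinates, whose origin is the TCP and whose axes are the flange's). Camera axes: x right, y up, looking along -z (the intrinsics and any distortion apply to the point x, -y, -z); pixel columns grow to the right and rows downward; lengths in m; the calibration is good to about 2 mm. A picture is of the moment at which its call begins: read the wrist's pose just before it. There is no depth.
- close_job(): hands the job in; it is judged then, once.
The state is a dict: "time": time; "joint_pos": joint angles; "qd": joint speeds; "effort": joint torques, N m; "eef_pos": TCP position; "ee_rot": TCP orientation; "ft_force": force on the tool from outside, world axes, zero at the start; "ft_torque": the same for the moment, N m; "finger_gap": opening from 0.0 (shut) to 1.0 (fully open); "gripper_force": force on a finger pad.
Only numpy, scipy, OpenCV 4.12 (cv2) and the standard library are available. Lean on these libraries where they do the work, as an engineer would, in place of code of your own. Each camera call takes 0.05 s, during which the arm holds its last target. There are 200 camera calls.

### The job

Two telescopic cleaning poles lie in the wooden cradle. Shorten the squeegee's pole, the one with the wide straight blade, by one hole so that it can be stowed: pinch its spring button flush into the square tube and slide the tube towards the rubber handle until the button pops out through the next hole. Leave the tube of the round brush where it is.

Things in the scene. Friction and masses are not known exactly. Their poses are not given: they have to be found in the camera images.
- squeegee_lock (a point): Point on the squeegee pole's centre line level with its spring button, 60 mm above the table; fixed, does not slide. y runs along the pole from rubber handle to blade, z up, -x (about towards the robot) to the button's side. The square aluminium outer tube, 28 x 28 mm, spans y = -30 to +170 mm at the start; the 156 mm wide blade is at its +y end. Free to grasp from above at y = -85 to +100 mm.
- squeegee_tube (a joint): Slide of the squeegee's outer tube, m: 0 at the start, button in the first hole; grows as the tube moves towards the handle (-y of point squeegee_lock); 0.060 with the button in the next hole, a black disc 60 mm nearer the blade. A button in a hole blocks it, with about 1.5 mm of play; otherwise about 2 N of friction, and it stays where left. Fingers gripping the tube with 30 N or more move it.
- squeegee_button (a joint): Press of the squeegee's steel button, m: 0 out, 0.0060 flush (5.5 N), 0.0075 under the wall. Bevelled pin, 13 mm wide, sticking out 6 mm from the tube's -x side. Fingers from above closing across the tube, level with the button, one on it and one on the opposite side, press it flush; sliding the tube (about 10 N) then tucks it under the hole's edge, and it springs out by itself at the next hole.
- brush_tube (a joint): Slide of the other pole's tube, m: 0 at the start; leave it there. That pole has a round white and grey brush head, 60 mm wide, and the same tube, button and holes; it lies parallel, 150 mm away on either side of the squeegee's.
- cradle: Fixed beech cradle that holds both poles; origin under the centre of its board (240 x 320 x 12 mm), between the poles, y along them towards the heads. Clamp blocks round the handles' ends, 82 mm high, at y = -151 to -119 mm; saddle rail under the tubes at y = +117 to +143 mm, its cheeks 57 mm high. In y, the buttons are level with its origin.

How it is judged:
By the outcome, as a careful person would: the job done as asked, in the order asked, and still so for the second after the job is handed in, with the robot touching nothing.
It also fails if it takes over 32 s, if anything falls off the work surface, if the arm or the gripper's body presses on something with over 40 N, if the wrist force passes 120 N, or if a joint passes its speed limit or range.

## Working session

There is one attempt and no reset: what is moved stays moved. The work goes in short steps, Python scripts to look and compute and a tool call to move; the robot and the scene stay as the last step left them, time stands still between calls to the robot, and variables do not carry over. Pictures are saved under pics/ and viewed, at most 10 in all, crops included, and the job is handed in when it is done.

Besides the shell and the picture viewer there is one more tool, called after ">>>" as name(argument=value, ...) on one line, values as JSON. drive_tool: Moves the arm, as the interface text tells. Its arguments: {"type":"object","properties":{"moves":{"type":"array","items":{"type":"object","properties":{"delta_pos":{"type":"array","items":{"type":"number"}},"spin":{"type":"number"},"jaw":{"type":"number"}}}},"force":{"type":"number"}},"required":["moves"]}

```bash
mkdir -p pics; python3 - <<'E'
from workcell import *
import cv2,numpy as np
s=read_state();print({k:np.round(v,3).tolist() for k,v in s.items()},grip_point_offset)
for n in("top","scene"):
    d=get_image(n);np.savez(f"pics/{n}0.npz",**d)
    cv2.imwrite(f"pics/{n}0.png",d["frame"][:,:,::-1]);print(n,d["K"],d["view"],[k for k in d])
E
```

```text
{'time': 0.0, 'joint_pos': [-1.47, 0.182, 1.608, 0.0, 1.354, -0.206], 'qd': [0.0, 0.0, -0.001, -0.0, 0.001, -0.001], 'effort': [-0.001, -44.488, -35.134, -0.0, 0.009, -0.0], 'eef_pos': [0.174, -0.548, 0.23], 'ee_rot': [[0.953, 0.302, -0.0], [0.302, -0.953, 0.002], [0.0, -0.002, -1.0]], 'ft_force': [0.728, -0.282, 0.291], 'ft_torque': [-0.01, -0.043, 0.01], 'gripper_force': 0.0, 'finger_gap': 1.001} 0.0187
top [[465.6798585    0.         255.63174068]
 [  0.         465.6798585  182.40670058]
 [  0.           0.           1.        ]] [[ 0.01520425 -0.99987417  0.00452481  0.05022637]
 [ 0.98165036  0.01578712  0.19003508 -0.55815502]
 [-0.1900826   0.00155244  0.98176687 -0.82669126]
 [ 0.          0.          0.          1.        ]] ['frame', 'K', 'view']
scene [[348.38339941   0.         254.61741304]
 [  0.         348.38339941 192.30318603]
 [  0.           0.           1.        ]] [[-0.85162302 -0.52414678 -0.00289496  0.49719234]
 [ 0.3125117  -0.51218121  0.80000428 -0.1961231 ]
 [-0.42080241  0.68039735  0.59998731 -0.68048837]
 [ 0.          0.          0.          1.        ]] ['frame', 'K', 'view']
```

View pics/top0.png

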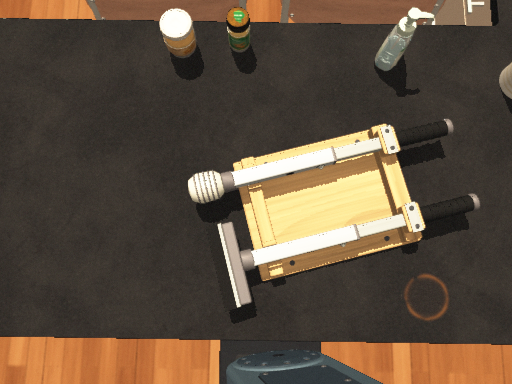

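View pics/scene0.png

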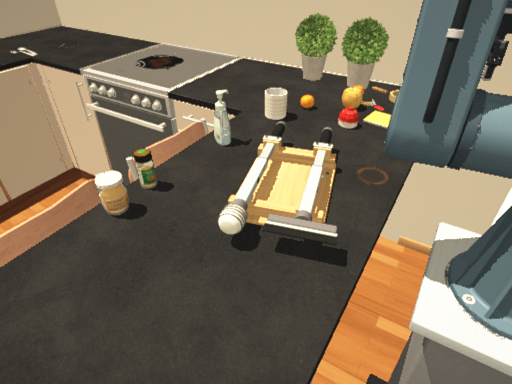

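The top view shows the squeegee as the nearer pole: blade at about (235,262), tube end at about (357,233), handle at (470,202). The brush pole lies beyond it. Next I'll measure the squeegee tube.

```bash
cat > h.py <<'E'
import numpy as np,cv2
def ray(d,px,z):
    V=d["view"];K=d["K"];R=V[:3,:3];c=-R.T@V[:3,3]
    px=np.atleast_2d(px).astype(float)
    v=np.c_[(px[:,0]-K[0,2])/K[0,0],-(px[:,1]-K[1,2])/K[1,1],-np.ones(len(px))]@R
    return c+v*((z-c[2])/v[:,2])[:,None]
def proj(d,P):
    V=d["view"];K=d["K"];p=np.atleast_2d(P)@V[:3,:3].T+V[:3,3]
    return np.c_[K[0,0]*p[:,0]/-p[:,2]+K[0,2],K[1,1]*p[:,1]/p[:,2]+K[1,2]]
E
python3 - <<'E'
from h import *
d=dict(np.load("pics/top0.npz"));f=d["frame"];
hsv=cv2.cvtColor(f,cv2.COLOR_RGB2HSV)
m=((hsv[...,1]<40)&(hsv[...,2]>170)).astype(np.uint8)
poly=np.zeros_like(m);cv2.fillPoly(poly,[np.array([[252,238],[355,210],[405,205],[405,235],[252,275]])],1)
m&=poly
# columns: top/bottom edges
C=[];
for x in range(262,400,6):
    r=np.where(m[:,x])[0]
    if len(r):
        C.append((x,r.min(),r.max()));
C=np.array(C)
t=ray(d,C[:,[0,1]],.074);b=ray(d,C[:,[0,2]],.074)
for c,p,q in zip(C,t,b):print(c,p[:2].round(4),q[:2].round(4),)
cv2.imwrite("pics/crop0.png",cv2.resize(f[185:300,215:425,::-1],None,fx=3.8,fy=3.8,interpolation=cv2.INTER_CUBIC))
E
```

```text
[262 248 263] [0.4335 0.0457] [0.407  0.0454]
[268 247 261] [0.4355 0.035 ] [0.4107 0.0347]
[274 245 260] [0.4392 0.0242] [0.4126 0.024 ]
[280 244 258] [0.4412 0.0134] [0.4163 0.0133]
[286 242 257] [0.4449 0.0026] [0.4182 0.0026]
[292 241 255] [ 0.4469 -0.0082] [ 0.4219 -0.0082]
[298 239 253] [ 0.4506 -0.019 ] [ 0.4256 -0.0189]
[304 237 252] [ 0.4544 -0.0298] [ 0.4276 -0.0297]
[310 236 250] [ 0.4563 -0.0407] [ 0.4313 -0.0405]
[316 235 249] [ 0.4583 -0.0515] [ 0.4332 -0.0513]
[322 233 247] [ 0.4621 -0.0624] [ 0.437  -0.0621]
[328 231 246] [ 0.4659 -0.0733] [ 0.4389 -0.0729]
[334 230 244] [ 0.4678 -0.0842] [ 0.4427 -0.0838]
[340 228 243] [ 0.4716 -0.0952] [ 0.4446 -0.0946]
[346 227 241] [ 0.4736 -0.1061] [ 0.4484 -0.1055]
[352 225 239] [ 0.4774 -0.1171] [ 0.4521 -0.1164]
[358 225 230] [ 0.4776 -0.128 ] [ 0.4685 -0.1277]
[364 224 234] [ 0.4796 -0.1389] [ 0.4615 -0.1384]
[370 222 233] [ 0.4834 -0.1499] [ 0.4634 -0.1493]
[376 220 231] [ 0.4872 -0.161 ] [ 0.4672 -0.1603]
[382 219 230] [ 0.4892 -0.1719] [ 0.4692 -0.1712]
[388 217 228] [ 0.493 -0.183] [ 0.473  -0.1822]
[394 216 227] [ 0.495 -0.194] [ 0.475  -0.1932]
```

View pics/crop0.png

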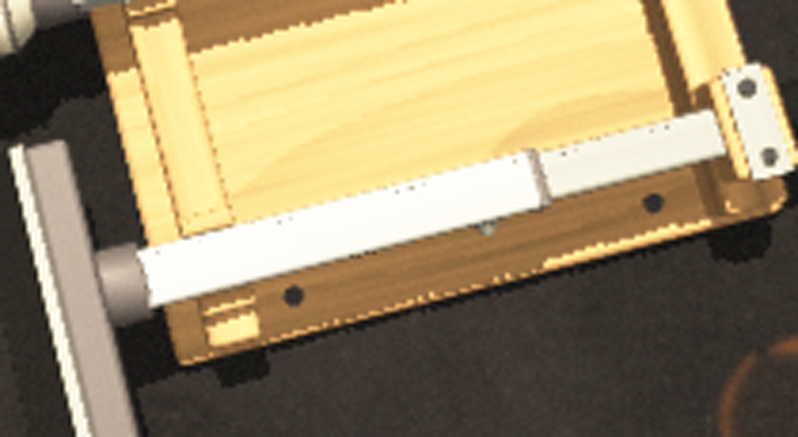

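The crop shows the button on the robot's side of the tube at about crop (488,228), and the collar end at about x = 540. I'll work out the lock frame and the moves from those.

```bash
python3 - <<'E'
from h import *
from workcell import read_state
d=dict(np.load("pics/top0.npz"));f=d["frame"]
hsv=cv2.cvtColor(f,cv2.COLOR_RGB2HSV)
m=(hsv[...,1]<40)&(hsv[...,2]>170)
M=[];W=[]
for x in range(262,354,2):
    r=np.where(m[215:280,x])[0]+215
    M.append((x,(r.min()+r.max())/2));W.append(r.max()-r.min()+1)
P=ray(d,M,.074)[:,:2];k=np.polyfit(P[:,1],P[:,0],1)
ya=np.array([k[0],1]);ya/=np.linalg.norm(ya);xa=np.array([ya[1],-ya[0]])
p0=np.array([k[1],0])
c2=lambda x,y:(215+(x+.5)/3.8-.5,185+(y+.5)/3.8-.5)
btn=ray(d,[c2(488,228)],.060)[0,:2]
s=lambda p:(p-p0)@ya
end1=s(ray(d,[c2(532,180)],.074)[0,:2]);end2=s(ray(d,[c2(549,178)],.074)[0,:2]);te=s(ray(d,[c2(142,278)],.074)[0,:2])
cl=s(ray(d,[c2(722,130)],.076)[0,:2])
print("yaw",np.degrees(np.arctan2(-ya[0],ya[1])),"resid mm",1e3*np.abs(P[:,0]-np.polyval(k,P[:,1])).max(),"width px",np.mean(W))
print("btn s",s(btn),"off",(btn-p0)@xa,"end",end1,end2,"+30",end1+.03,end2+.03,"head",te,"clamp+.119",cl+.119)
lock=p0+ya*s(btn);print("lock",lock,"ya",ya,"xa",xa)
s_=read_state();R=s_["ee_rot"];print("tool angle x-axis",np.degrees(np.arctan2(R[1,0],R[0,0])),"ya angle",np.degrees(np.arctan2(ya[1],ya[0])), "xa",np.degrees(np.arctan2(xa[1],xa[0])))
E
```

```text
yaw 15.155847652877128 resid mm 0.6853233912821333 width px 15.391304347826088
btn s -0.10182329060298297 off -0.01706941488177609 end -0.12573466001538033 -0.13386111460836805 +30 -0.09573466001538034 -0.10386111460836805 head 0.0655276899594579 clamp+.119 -0.10116106221055468
lock [ 0.45911628 -0.0982817 ] ya [-0.26144546  0.96521825] xa [0.96521825 0.26144546]
tool angle x-axis 17.582332187496313 ya angle 105.15584765287713 xa 15.155847652877128
```

The checks agree: button, tube end and clamp all put the lock within ±4 mm. It sits at about (0.459, -0.098), with yaw 15.16°. I'll spin the tool so that tool x = pole +y and tool y = pole +x, then move above the lock.

>>> drive_tool(moves=[{"delta_pos": [0, 0, 0], "spin": -7.96, "jaw": 1}, {"delta_pos": [0, 0, 0], "spin": -7.96, "jaw": 1}, {"delta_pos": [0, 0, 0], "spin": -7.96, "jaw": 1}, {"delta_pos": [0, 0, 0], "spin": -7.96, "jaw": 1}, {"delta_pos": [0, 0, 0], "spin": -7.96, "jaw": 1}, {"delta_pos": [0, 0, 0], "spin": -7.96, "jaw": 1}, {"delta_pos": [0, 0, 0], "spin": -7.96, "jaw": 1}, {"delta_pos": [0, 0, 0], "spin": -7.96, "jaw": 1}, {"delta_pos": [0, 0, 0], "spin": -7.96, "jaw": 1}, {"delta_pos": [0, 0, 0], "spin": -7.96, "jaw": 1}, {"delta_pos": [0, 0, 0], "spin": -7.96, "jaw": 1}])

```text
time: 1.2
eef_pos: [0.1736, -0.5478, 0.2307]
ee_rot: [[-0.267, 0.964, -0.0], [0.964, 0.267, 0.001], [0.001, 0.0, -1.0]]
ft_force: [0.3, 1.1, 0.5]
finger_gap: 1.001
gripper_force: 0.0
```

>>> drive_tool(moves=[{"delta_pos": [2.0, 2.2, 0]}, {"delta_pos": [2.0, 2.2, 0]}, {"delta_pos": [2.0, 2.2, 0]}, {"delta_pos": [2.0, 2.2, 0]}, {"delta_pos": [2.0, 2.2, 0]}, {"delta_pos": [2.0, 2.2, 0]}, {"delta_pos": [2.0, 2.2, 0]}, {"delta_pos": [2.0, 2.2, 0]}, {"delta_pos": [2.0, 2.2, 0]}, {"delta_pos": [2.0, 2.2, 0]}, {"delta_pos": [2.0, 2.2, 0]}, {"delta_pos": [2.0, 2.2, 0]}, {"delta_pos": [2.0, 2.2, 0]}, {"delta_pos": [2.0, 2.2, 0]}, {"delta_pos": [2.0, 2.2, 0]}, {"delta_pos": [2.0, 2.2, 0]}, {"delta_pos": [2.0, 2.2, 0]}, {"delta_pos": [2.0, 1.9, 0]}, {"delta_pos": [0, 0, 0]}, {"delta_pos": [0, 0, 0]}])

```text
invalid input at $.moves[0]: expected keys delta_pos, spin, jaw
```

>>> drive_tool(moves=[{"delta_pos": [2.0, 2.2, 0], "spin": 0, "jaw": 1}, {"delta_pos": [2.0, 2.2, 0], "spin": 0, "jaw": 1}, {"delta_pos": [2.0, 2.2, 0], "spin": 0, "jaw": 1}, {"delta_pos": [2.0, 2.2, 0], "spin": 0, "jaw": 1}, {"delta_pos": [2.0, 2.2, 0], "spin": 0, "jaw": 1}, {"delta_pos": [2.0, 2.2, 0], "spin": 0, "jaw": 1}, {"delta_pos": [2.0, 2.2, 0], "spin": 0, "jaw": 1}, {"delta_pos": [2.0, 2.2, 0], "spin": 0, "jaw": 1}, {"delta_pos": [2.0, 2.2, 0], "spin": 0, "jaw": 1}, {"delta_pos": [2.0, 2.2, 0], "spin": 0, "jaw": 1}, {"delta_pos": [2.0, 2.2, 0], "spin": 0, "jaw": 1}, {"delta_pos": [2.0, 2.2, 0], "spin": 0, "jaw": 1}, {"delta_pos": [2.0, 2.2, 0], "spin": 0, "jaw": 1}, {"delta_pos": [2.0, 2.2, 0], "spin": 0, "jaw": 1}, {"delta_pos": [2.0, 2.2, 0], "spin": 0, "jaw": 1}, {"delta_pos": [2.0, 2.2, 0], "spin": 0, "jaw": 1}, {"delta_pos": [2.0, 2.2, 0], "spin": 0, "jaw": 1}, {"delta_pos": [2.0, 1.9, 0], "spin": 0, "jaw": 1}, {"delta_pos": [0, 0, 0], "spin": 0, "jaw": 1}, {"delta_pos": [0, 0, 0], "spin": 0, "jaw": 1}])

```text
time: 3.2
eef_pos: [0.4588, -0.0977, 0.2309]
ee_rot: [[-0.263, 0.965, -0.001], [0.965, 0.263, -0.0], [0.0, -0.001, -1.0]]
ft_force: [0.1, -0.9, -0.3]
finger_gap: 1.002
gripper_force: 0.0
```

```bash
python3 - <<'E'
from h import *
from workcell import *
s=read_state();d=get_image("wrist")
np.savez("pics/w1.npz",pos=s["eef_pos"],rot=s["ee_rot"],**d)
cv2.imwrite("pics/w1.png",d["frame"][:,:,::-1])
print(s["time"],s["eef_pos"],s["ee_rot"],d["mount"],d["K"],d.keys())
E
```

```text
3.2 [ 0.45877832 -0.09768635  0.23092881] [[-2.62854201e-01  9.64835148e-01 -8.98061954e-04]
 [ 9.64835549e-01  2.62854256e-01 -5.72793658e-05]
 [ 1.80794262e-04 -8.81538221e-04 -9.99999595e-01]] [[ 8.97719426e-04  9.54249880e-01  2.99008963e-01  7.62396628e-02]
 [ 9.99999597e-01 -8.59002634e-04 -2.60914930e-04 -7.30549503e-04]
 [ 7.87144659e-06  2.99009077e-01 -9.54250267e-01 -1.42916413e-01]
 [ 0.00000000e+00  0.00000000e+00  0.00000000e+00  1.00000000e+00]] [[296.92776057   0.         259.32045147]
 [  0.         296.92776057 192.32244847]
 [  0.           0.           1.        ]] dict_keys(['frame', 'K', 'mount'])
```

View pics/w1.png

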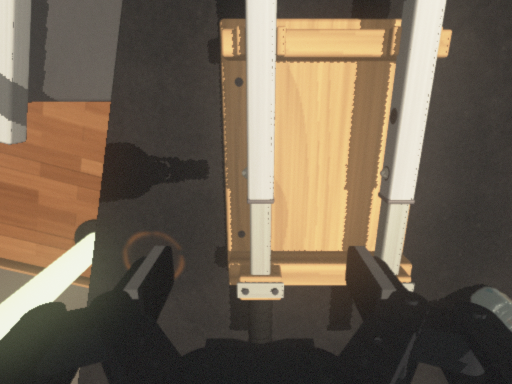

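The wrist view shows the tube centred at column ~261, the tube end at row ~200, and the button on the left at about (243,172).

```bash
cat >> h.py <<'E'
def wview(d):
    T=np.eye(4);T[:3,:3]=d["rot"];T[:3,3]=d["pos"]
    return dict(K=d["K"],frame=d["frame"],view=np.linalg.inv(T@d["mount"]))
E
python3 - <<'E'
from h import *
D=dict(np.load("pics/w1.npz"));d=wview(D);R=D["rot"];p=D["pos"]
f=d["frame"];g=cv2.cvtColor(f,cv2.COLOR_RGB2HSV)
L=[]
for r in range(70,196,3):
    m=(g[r,235:290,1]<40)&(g[r,235:290,2]>150);c=np.where(m)[0]+235
    L.append((r,c.min(),c.max()))
L=np.array(L);
a=(ray(d,np.c_[L[:,1]-.5,L[:,0]],.074)-p)@R;b=(ray(d,np.c_[L[:,2]+.5,L[:,0]],.074)-p)@R
print(np.c_[L,1e3*a[:,:2],1e3*b[:,:2]][::5].round(1))
c=(a+b)/2;k=np.polyfit(c[:,0],c[:,1],1);print("centre tool-y mm at x=0",k[1]*1e3,"slope deg",np.degrees(k[0]),"width",1e3*np.median(b[:,1]-a[:,1]))
for n,px,z in(("btn",(243,172.5),.06),("end",(261,200.5),.074),("end2",(261,198),.074)):print(n,1e3*((ray(d,[px],z)-p)@R)[0])
cv2.imwrite("pics/w1c.png",cv2.resize(f[150:215,215:300,::-1],None,fx=8,fy=8,interpolation=cv2.INTER_CUBIC))
E
```

```text
[[ 70.  247.  274.  102.4 -12.8 102.4  13.5]
 [ 85.  247.  274.   89.2 -12.9  89.2  13.7]
 [100.  247.  274.   75.6 -13.1  75.6  13.9]
 [115.  247.  273.   61.6 -13.3  61.6  13.2]
 [130.  247.  273.   47.1 -13.4  47.1  13.4]
 [145.  248.  273.   32.3 -12.6  32.3  13.6]
 [160.  248.  273.   16.9 -12.8  17.   13.8]
 [175.  248.  272.    1.1 -13.    1.2  13. ]
 [190.  248.  272.  -15.2 -13.1 -15.1  13.3]]
centre tool-y mm at x=0 0.24841131509764933 slope deg 0.021755058141813235 width 26.470835475252965
btn [  0.41567292 -18.37283018 170.94514848]
end [-26.85917978   1.15244659 156.92299938]
end2 [-24.0459846    1.14516588 156.92351441]
```

View pics/w1c.png

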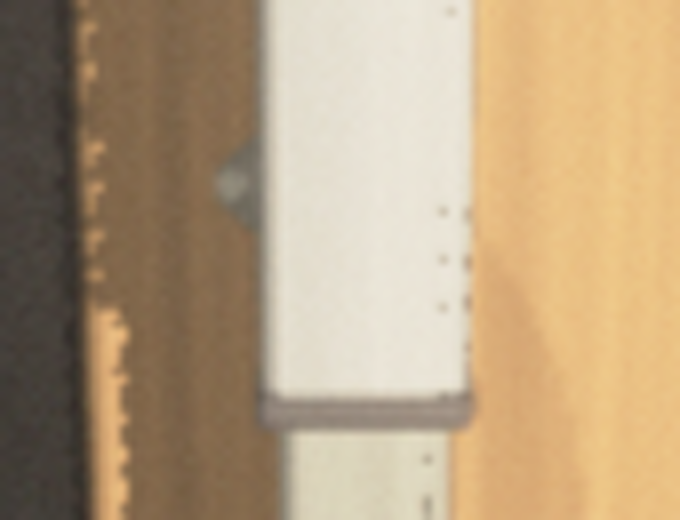

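Everything agrees: the tube is centred within 0.3 mm, the button is at tool x ≈ 0, and the ring end is at about -30 mm. Next I descend 19 cm with the pads 2 mm to the blade side, then close.

>>> drive_tool(moves=[{"delta_pos": [0.2, 0.02, 2.0], "spin": 0, "jaw": 1}, {"delta_pos": [0, 0, 2.0], "spin": 0, "jaw": 1}, {"delta_pos": [0, 0, 2.0], "spin": 0, "jaw": 1}, {"delta_pos": [0, 0, 2.0], "spin": 0, "jaw": 1}, {"delta_pos": [0, 0, 2.0], "spin": 0, "jaw": 1}, {"delta_pos": [0, 0, 2.0], "spin": 0, "jaw": 1}, {"delta_pos": [0, 0, 2.0], "spin": 0, "jaw": 1}, {"delta_pos": [0, 0, 2.0], "spin": 0, "jaw": 1}, {"delta_pos": [0, 0, 1.5], "spin": 0, "jaw": 1}, {"delta_pos": [0, 0, 1.0], "spin": 0, "jaw": 1}, {"delta_pos": [0, 0, 0.5], "spin": 0, "jaw": 1}, {"delta_pos": [0, 0, 0], "spin": 0, "jaw": 1}, {"delta_pos": [0, 0, 0], "spin": 0, "jaw": 1}], force=40)

```text
time: 4.55
eef_pos: [0.4591, -0.0965, 0.0418]
ee_rot: [[-0.261, 0.965, 0.001], [0.965, 0.261, -0.0], [-0.001, 0.001, -1.0]]
ft_force: [1.1, -0.5, -0.5]
finger_gap: 1.0
gripper_force: 0.0
```

>>> drive_tool(moves=[{"delta_pos": [0, 0, 0], "spin": 0, "jaw": 0.7}, {"delta_pos": [0, 0, 0], "spin": 0, "jaw": 0.5}, {"delta_pos": [0, 0, 0], "spin": 0, "jaw": 0.4}, {"delta_pos": [0, 0, 0], "spin": 0, "jaw": 0.2}, {"delta_pos": [0, 0, 0], "spin": 0, "jaw": 0.0}, {"delta_pos": [0, 0, 0], "spin": 0, "jaw": 0.0}, {"delta_pos": [0, 0, 0], "spin": 0, "jaw": 0.0}, {"delta_pos": [0, 0, 0], "spin": 0, "jaw": 0.0}, {"delta_pos": [0, 0, 0], "spin": 0, "jaw": 0.0}, {"delta_pos": [0, 0, 0], "spin": 0, "jaw": 0.0}], force=40)

```text
time: 5.55
eef_pos: [0.4592, -0.0961, 0.0417]
ee_rot: [[-0.261, 0.965, 0.001], [0.965, 0.261, -0.0], [-0.0, 0.001, -1.0]]
ft_force: [0.2, 0.7, 5.6]
finger_gap: 0.321
gripper_force: 42.9
```

The gap is 0.321 × 85 ≈ 27 mm, so the pads are on the tube and the button is flush. I'll slide the first 10 mm slowly.

>>> drive_tool(moves=[{"delta_pos": [-0.2, 0, 0], "spin": 0, "jaw": 0}, {"delta_pos": [-0.2, 0, 0], "spin": 0, "jaw": 0}, {"delta_pos": [-0.2, 0, 0], "spin": 0, "jaw": 0}])

```text
time: 5.85
eef_pos: [0.4605, -0.1009, 0.0417]
ee_rot: [[-0.261, 0.965, 0.0], [0.965, 0.261, 0.002], [0.001, 0.001, -1.0]]
ft_force: [-0.3, 7.1, 9.7]
finger_gap: 0.319
gripper_force: 43.3
```

>>> drive_tool(moves=[{"delta_pos": [-0.2, 0, 0], "spin": 0, "jaw": 0}, {"delta_pos": [-0.2, 0, 0], "spin": 0, "jaw": 0}])

```text
time: 6.05
eef_pos: [0.4611, -0.1032, 0.0416]
ee_rot: [[-0.261, 0.965, -0.001], [0.965, 0.261, 0.004], [0.004, 0.0, -1.0]]
ft_force: [1.4, 6.1, 14.0]
finger_gap: 0.319
gripper_force: 43.1
```

>>> drive_tool(moves=[{"delta_pos": [-0.3, 0, 0], "spin": 0, "jaw": 0}, {"delta_pos": [-0.3, 0, 0], "spin": 0, "jaw": 0}, {"delta_pos": [-0.3, 0, 0], "spin": 0, "jaw": 0}, {"delta_pos": [0, 0, 0], "spin": 0, "jaw": 0}])

```text
time: 6.45
eef_pos: [0.4641, -0.1142, 0.0417]
ee_rot: [[-0.261, 0.965, 0.001], [0.965, 0.261, 0.0], [0.0, 0.001, -1.0]]
ft_force: [1.5, 2.5, 6.2]
finger_gap: 0.323
gripper_force: 41.7
```

```bash
python3 - <<'E'
from h import *
from workcell import *
s=read_state();d=get_image("wrist");t=get_image("top")
np.savez("pics/w2.npz",pos=s["eef_pos"],rot=s["ee_rot"],**d)
a=cv2.resize(d["frame"],(512,384));b=cv2.resize(t["frame"][170:290,215:375],(280,210),interpolation=cv2.INTER_CUBIC)
o=np.zeros((384,792,3),np.uint8);o[:,:512]=a;o[:210,512:]=b
cv2.imwrite("pics/w2.png",o[:,:,::-1])
E
```

```text
(no output)
```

View pics/w2.png

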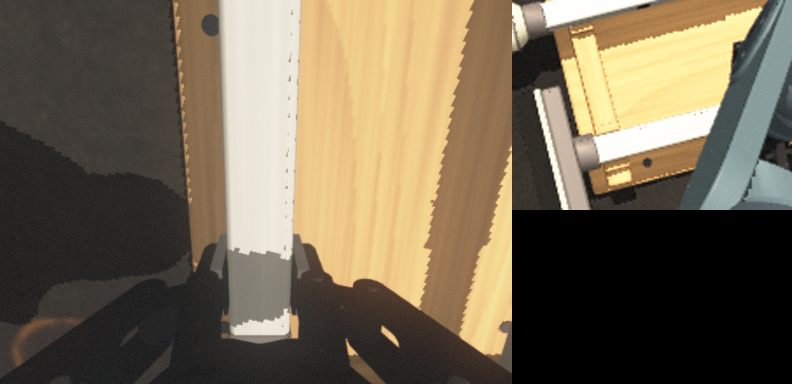

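The tube end shows at wrist row ~335. I'll check whether it travelled with the tool, which should put it at tool x ≈ -32 mm.

```bash
python3 - <<'E'
from h import *
D=dict(np.load("pics/w2.npz"));d=wview(D)
for r in(335,343):print(r,1e3*((ray(d,[(260,r)],.074)-D["pos"])@D["rot"])[0])
lock=np.array([.4591,-.0983]);ya=np.array([-.2614,.9652])
print("tool y along pole",(D["pos"][:2]-lock)@ya*1e3, "end", (ray(d,[(260,341)],.074)[0,:2]-lock)@ya*1e3)
E
```

```text
335 [-27.13559298  -0.32550609 -32.30576692]
343 [-31.71589496  -0.31826231 -32.30683746]
tool y along pole -16.6394922419892 end -47.20836320284977
```

The tube moves with the fingers: slide is about 18 mm, with drag down to ~3 N, so the button is tucked. I'll continue quickly for 35 mm, then creep.

>>> drive_tool(moves=[{"delta_pos": [-0.4, 0, 0], "spin": 0, "jaw": 0}, {"delta_pos": [-0.4, 0, 0], "spin": 0, "jaw": 0}, {"delta_pos": [-0.4, 0, 0], "spin": 0, "jaw": 0}, {"delta_pos": [-0.4, 0, 0], "spin": 0, "jaw": 0}, {"delta_pos": [-0.4, 0, 0], "spin": 0, "jaw": 0}, {"delta_pos": [-0.4, 0, 0], "spin": 0, "jaw": 0}, {"delta_pos": [-0.4, 0, 0], "spin": 0, "jaw": 0}, {"delta_pos": [-0.4, 0, 0], "spin": 0, "jaw": 0}, {"delta_pos": [-0.3, 0, 0], "spin": 0, "jaw": 0}, {"delta_pos": [0, 0, 0], "spin": 0, "jaw": 0}])

```text
time: 7.55
eef_pos: [0.4736, -0.1493, 0.0418]
ee_rot: [[-0.262, 0.965, 0.002], [0.965, 0.262, -0.002], [-0.003, 0.001, -1.0]]
ft_force: [3.6, -5.8, 1.2]
finger_gap: 0.319
gripper_force: 41.0
```

>>> drive_tool(moves=[{"delta_pos": [-0.1, 0, 0], "spin": 0, "jaw": 0}, {"delta_pos": [-0.1, 0, 0], "spin": 0, "jaw": 0}, {"delta_pos": [-0.1, 0, 0], "spin": 0, "jaw": 0}, {"delta_pos": [-0.1, 0, 0], "spin": 0, "jaw": 0}, {"delta_pos": [-0.1, 0, 0], "spin": 0, "jaw": 0}, {"delta_pos": [-0.1, 0, 0], "spin": 0, "jaw": 0}, {"delta_pos": [0, 0, 0], "spin": 0, "jaw": 0}])

```text
time: 8.25
eef_pos: [0.4748, -0.1537, 0.0417]
ee_rot: [[-0.261, 0.965, 0.001], [0.965, 0.261, 0.0], [0.0, 0.001, -1.0]]
ft_force: [1.5, 2.3, 6.8]
finger_gap: 0.319
gripper_force: 41.7
```

>>> drive_tool(moves=[{"delta_pos": [-0.1, 0, 0], "spin": 0, "jaw": 0}, {"delta_pos": [-0.1, 0, 0], "spin": 0, "jaw": 0}, {"delta_pos": [0, 0, 0], "spin": 0, "jaw": 0}])

```text
time: 8.55
eef_pos: [0.4753, -0.1555, 0.0417]
ee_rot: [[-0.261, 0.965, 0.001], [0.965, 0.261, 0.001], [0.0, 0.001, -1.0]]
ft_force: [1.4, 1.6, 6.6]
finger_gap: 0.323
gripper_force: 41.8
```

>>> drive_tool(moves=[{"delta_pos": [-0.1, 0, 0], "spin": 0, "jaw": 0}, {"delta_pos": [-0.1, 0, 0], "spin": 0, "jaw": 0}, {"delta_pos": [0, 0, 0], "spin": 0, "jaw": 0}])

```text
time: 8.85
eef_pos: [0.4755, -0.1562, 0.0417]
ee_rot: [[-0.261, 0.965, -0.0], [0.965, 0.261, 0.003], [0.003, 0.0, -1.0]]
ft_force: [-0.9, 7.2, 10.5]
finger_gap: 0.319
gripper_force: 42.1
```

Resistance is rising and the motion has stopped, so the button has popped out and is blocking. I'll back off 2 mm to relieve the load, release, lift and look.

>>> drive_tool(moves=[{"delta_pos": [0.1, 0, 0], "spin": 0, "jaw": 0}, {"delta_pos": [0.1, 0, 0], "spin": 0, "jaw": 0}, {"delta_pos": [0, 0, 0], "spin": 0, "jaw": 0}, {"delta_pos": [0, 0, 0], "spin": 0, "jaw": 0.6}, {"delta_pos": [0, 0, 0], "spin": 0, "jaw": 1}, {"delta_pos": [0, 0, 0], "spin": 0, "jaw": 1}, {"delta_pos": [0, 0, 0], "spin": 0, "jaw": 1}, {"delta_pos": [0, 0, 0], "spin": 0, "jaw": 1}, {"delta_pos": [0, 0, 0], "spin": 0, "jaw": 1}])

```text
time: 9.75
eef_pos: [0.4748, -0.1558, 0.0412]
ee_rot: [[-0.261, 0.965, -0.0], [0.965, 0.261, 0.0], [0.0, -0.0, -1.0]]
ft_force: [-0.6, -0.6, 0.1]
finger_gap: 1.002
gripper_force: 0.0
```

>>> drive_tool(moves=[{"delta_pos": [0, 0, -1.0], "spin": 0, "jaw": 1}, {"delta_pos": [0, 0, -2.0], "spin": 0, "jaw": 1}, {"delta_pos": [0, 0, -2.0], "spin": 0, "jaw": 1}, {"delta_pos": [0, 0, -2.0], "spin": 0, "jaw": 1}, {"delta_pos": [0, 0, -2.0], "spin": 0, "jaw": 1}, {"delta_pos": [0, 0, -2.0], "spin": 0, "jaw": 1}, {"delta_pos": [0, 0, -2.0], "spin": 0, "jaw": 1}, {"delta_pos": [0, 0, -2.0], "spin": 0, "jaw": 1}, {"delta_pos": [0, 0, -2.0], "spin": 0, "jaw": 1}, {"delta_pos": [0, 0, 0], "spin": 0, "jaw": 1}, {"delta_pos": [0, 0, 0], "spin": 0, "jaw": 1}])

```text
time: 10.85
eef_pos: [0.475, -0.1559, 0.2117]
ee_rot: [[-0.261, 0.965, 0.001], [0.965, 0.261, -0.001], [-0.001, 0.001, -1.0]]
ft_force: [0.8, -0.2, -0.3]
finger_gap: 1.0
gripper_force: 0.0
```

```bash
python3 - <<'E'
from h import *
from workcell import *
s=read_state();D=get_image("wrist");D.update(pos=s["eef_pos"],rot=s["ee_rot"])
np.savez("pics/w3.npz",**D);d=wview(D)
lock=np.array([.4591,-.0983]);ya=np.array([-.2614,.9652]);xa=np.array([.9652,.2614])
b=proj(d,[np.r_[lock-xa*.018,.06],np.r_[lock-ya*.09,.074],np.r_[lock,.074]]);print(s["time"],b)
# slide from tube end: saturation/brightness along centre column
x,y=b[1].round().astype(int);print([(r,D["frame"][r,x].tolist()) for r in range(y-9,y+10)])
x,y=b[0].round().astype(int)
o=cv2.resize(D["frame"][y-40:y+60,x-40:x+80],(720,600),interpolation=cv2.INTER_CUBIC)
cv2.imwrite("pics/w3.png",o[:,:,::-1]);print(x,y)
E
```

```text
10.85 [[240.95718681 117.08138898]
 [259.58332552 209.77349012]
 [259.67685683 117.97939905]]
[(201, [232, 226, 213]), (202, [231, 226, 212]), (203, [231, 225, 213]), (204, [231, 226, 212]), (205, [227, 220, 204]), (206, [198, 188, 172]), (207, [153, 140, 127]), (208, [159, 145, 133]), (209, [155, 142, 128]), (210, [152, 139, 125]), (211, [177, 166, 148]), (212, [212, 202, 178]), (213, [214, 206, 182]), (214, [216, 206, 182]), (215, [216, 205, 181]), (216, [216, 207, 183]), (217, [214, 205, 179]), (218, [216, 209, 183]), (219, [215, 207, 181])]
241 117
```

View pics/w3.png

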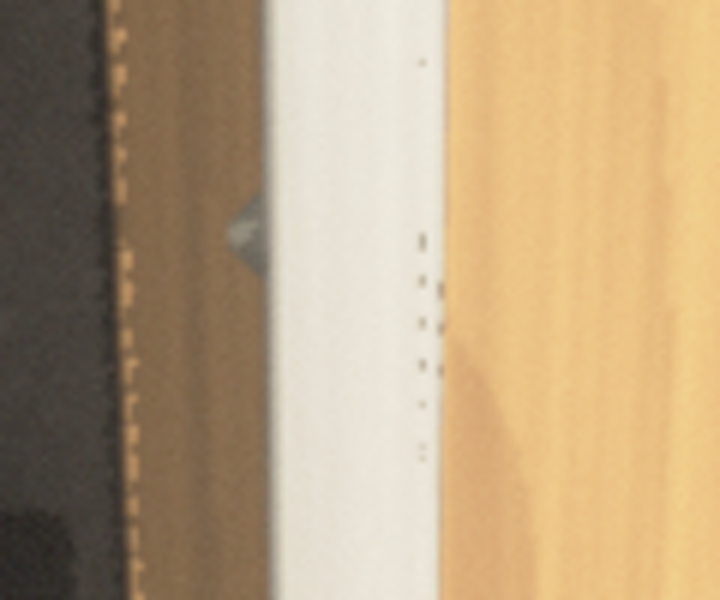

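The picture shows the button sticking out fully again at its fixed place, crop (245,233). The tube end is at row ~211, against 209.8 predicted for a 60 mm slide, so it is latched in the next hole. The gripper is clear, so I'll hand the job in.

```bash
python3 -c "
from workcell import *
print(close_job())"
```

```text
the job is handed in; nothing more can be done
None
```

The squeegee pole is one hole shorter: its tube slid about 60 mm and the button is out in the next hole; the brush pole was never touched, and I handed the job in at about 11 s.

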